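Open the disinfectant jar under extraction

TASK

Start the fume extractor: press its green button fully down and let it spring back up. Then open the clamped jar of kennel disinfectant tablets: press its orange-red safety cap down, twist it free counter-clockwise, and lift it straight up. Finish while still holding the cap in the gripper, level and still, straight above the open jar, about 8 cm higher than where it sat, and leave everything else on the counter where it stands.

Things in the scene. Friction and masses are not known exactly. Their poses are not given: they have to be found in the camera images.
- start_button (a joint): travel of the green start button of the fume extractor: 0 = up, 0.006 m = fully down; springs back by itself. Moves straight down; starts to yield at 1.5 N, fully down at 5 N
- start_button_top (a point): centre of the top face of the green button (32 mm across, black 48 mm collar) on the flat top of the fume extractor, 108 mm above the counter; with the button fully down its top is level with 102 mm
- extractor: white fume extractor with an orange stripe, a box 150 (x) x 140 (y) mm, top 86 mm above the counter, fixed to it; origin at the centre of its underside; the button stands 42 mm from its centre towards its -x side
- jar_stand: fixed stand: grey base 110 x 110 x 14 mm, two steel jaws (up to 47 mm high, 124 mm over their screws along y) clamping a white jar with an orange band, 76 mm across up to 80 mm high, above that a 54 mm collar, 90 to 100 mm high, just under the cap. Origin at the centre of the underside, on the jar's vertical axis. Jar and stand cannot move
- jar_mouth (a point): centre of the jar's rim (neck 32 mm across), 120 mm above the counter, on the jar's vertical axis; axes as the stand's
- cap_center (a point): centre, half-way up, of the loose orange-red ribbed safety cap: 55 mm across, 33.5 mm high, about 55 g, white disc on top; z up along its axis. On the jar it is 123 mm above the counter, its lower edge at 106 mm, its top at 139.5 mm. It can be gripped across its sides in any direction; nothing within 60 mm of it stands higher than 110 mm
- cap: the same cap, origin at the centre of its lower edge. As found it is locked: it neither turns (4 degrees of play) nor lifts. It sinks 6 mm to a firm stop against a spring (4 N at first, 10 N at the bottom); kept pressed by over 4.5 mm it turns counter-clockwise seen from above. After 45 to 60 degrees (firm stop at about 63) it is free and lifts straight off. Clockwise is blocked
- tin_red: bystander, loose: red-banded food tin, 73 mm across, 85 mm high; origin at or near the centre of its underside
- tin_blue: bystander, loose: blue-banded food tin, 73 mm across, 85 mm high; origin at or near the centre of its underside
- tin_green: bystander, loose: green-banded food tin, 73 mm across, 85 mm high; origin at or near the centre of its underside
- bone_toy: bystander, loose: blue plastic bone toy, 106 x 52 mm, 26 mm high, long axis x; origin at or near the centre of its underside
- bowl: bystander, loose: steel feeding bowl, 140 mm across, 45 mm high; origin at or near the centre of its underside
- spare_jar: bystander, loose: spare white jar with a blue cap, 68 mm across, 100 mm high, not the one to open; origin at or near the centre of its underside
- scoop: bystander, loose: spoon-shaped food scoop lying along its x axis; origin at or near the centre of its underside
- brush: bystander, loose: grooming brush lying along its x axis; origin at or near the centre of its underside
Mind the look-alikes: they are no part of the job. Leave any turquoise look-alike of the extractor alone.

How it is judged:
On the way, in this order (a step that is already met when the one before it is completed fails the run):
1. the green button is pressed fully down while the cap is still on the jar (value of joint start_button above 0.005 m and z of cap_center in the frame of jar_mouth below 0.006 m).
2. the green button has come back up, the cap still on the jar (value of joint start_button below 0.0015 m and z of cap_center in the frame of jar_mouth below 0.006 m), for 0.1 s.
3. the cap is pressed down on the jar (z of cap_center in the frame of jar_mouth below -0.0007 m and contact force between the fingers and cap above 1 N), for 0.1 s.
4. the cap is off the jar, held by the fingers above it (z of cap_center in the frame of jar_mouth above 0.055 m and contact force between the fingers and cap above 1 N), for 0.2 s.
At the end, for the whole second after the job is handed in: The cap is held by the fingers, still (under 3 cm/s), touching nothing of the jar, its centre 55 to 160 mm above the jar's rim and within 35 mm of the jar's axis, tilted less than 0.3 rad; the button is up; no bystander has moved more than 30 mm (all of step 4 and z of cap_center in the frame of jar_mouth below 0.16 m and horizontal distance between cap_center and jar_mouth below 0.035 m and angle between cap_center's own z axis and vertical below 0.3 rad and contact force between cap and jar_stand below 0.1 N and linear speed of cap below 0.03 m/s and value of joint start_button below 0.0015 m); the arm keeps its last pose, push and grip.
It fails at once if a bystander is moved by more than 30 mm (distance of any of tin_red, tin_blue, tin_green, bone_toy, bowl, spare_jar, scoop, brush from where it was at the start of the episode above 0.03 m).
It also fails if it takes over 54 s, if anything falls off the work surface, if the arm or the gripper's body presses on something with over 40 N, if the wrist force passes 120 N, or if a joint passes its speed limit or range.

ROBOT

A 6-joint arm with a two-finger parallel gripper is mounted at the origin on the work surface. World frame = base frame: x ahead of the robot, y to its left, z up, the work surface at z = 0. Lengths are in m, angles in rad, forces in N, time in s.
With the tool pointing down it reaches from about 0.25 to 0.775 m from the base axis. Payload 4 kg.
Tool frame: the origin (TCP) lies at the very end of the fingers, on their centre line; the grasp point (between the pads) lies 19 mm behind it; z points along the fingers, y is the direction in which the jaws open and shut (so a half turn about z gives the same grasp; the last joint's range is limited). The gripper opens to 94 mm and grips with 3 to 60 N. Pads are 16 mm wide; open, the fingers measure 119 mm over their backs; the gripper's body (75 mm by 177 mm) begins 78 mm behind the grasp point.
Start: joints at [-1.374, 0.087, 1.371, -0, 1.684, -0.103], TCP at [0.162, -0.525, 0.17] pointing down, gripper open.
Joint ranges: [-3.1, 3.1], [-0.76, 2.03], [0.27, 2.55], [-1.08, 4.22], [0.17, 2.65], [-2.57, 2.57]. Speed limits (rad/s): [2.79, 2.79, 3.14, 3.14, 3.14, 3.14].

INTERFACE

Orientations are given as [roll, pitch, yaw] about the fixed x, y, z axes, in that order (R = Rz(yaw) Ry(pitch) Rx(roll)).
In Python, from bench import robot, cams, models gives the robot as it stands.
- The arm moves only by the tool step_arm, never from a script. Its argument "series" is a list of rows, each a list of 5 numbers: the gripper command: -1 is shut, 1 is fully open, values between are in proportion, then the shift along the tool's x, y, z in mm, then the turn about the tool's z in degrees. A call has 1 to 20 rows; each row is the pose to reach, as a shift and turn from the pose commanded when the call began, along the tool's axes at that moment; what a row does not reach only later rows make up. A row lasts 1/8 s, in which the tool goes at most 62.5 mm and 10.7 degrees, less where a joint would pass 70% of its speed; a pose out of reach is approached as far as the arm can. A call with a gripper value outside its range is refused whole. The fingers move at their own pace and stop on an object; the grip force is fixed at half the most. Time passes only in rows, so rows that repeat a pose let the fingers close. It gives the time, the measured TCP pose, the force and the opening at its end, in the units of the state.
- robot.get_obs(): the state, without advancing time (a new reading comes with each control period).
- cams.snapshot(name): name is "side" or "top"; returns a dict with "pixels" (420x560x3 uint8, red, green, blue), "fov_y" (degrees; the focal length in pixels is half the picture's height over the tangent of half this angle, whatever the lens; pixels are square), "cx", "cy" (the principal point, pixels), "R" (3x3) and "t" (3): a world point X has camera coordinates R X + t. Camera axes: x right, y down, z forward; pixel columns grow to the right and rows downward; lengths in m; the calibration is good to about 2 mm. A picture is of the moment at which its call begins. There is no depth.
- robot.close_job(): hands the job in, once; it reports no verdict.
Trained networks look in a picture, given as the dict that the camera call returned (one of the last four; its "shot" number tells which), for a name from the list of things; names that differ only in an ending like _2 or _b are one class to them, and where a whole thing is asked for, a point or a joint stands for the part that bears it (a point fixed in the world has none). Each returns a list of dicts, best first, with "p" (0 to 1); they miss things now and then, are a little off and sometimes report something else, mostly with a low value. They report only what shows in the picture. A call takes as long as a camera call. They do not tell look-alikes from the thing itself.
- models.find_in(picture, label): "position" ([x, y, z] in m, in world coordinates, good to about 4 mm: the middle of the surface that is visible of it).
- models.pinpoint(picture, label): "position" ([x, y, z] in m, in world coordinates, good to about 4 mm: a listed point, or the origin of a listed thing).
The state is a dict: "time": time; "joint_positions": joint angles; "qvel": joint speeds; "joint_torque": joint torques, N m; "tool_pos": TCP position; "ee_rot": TCP orientation; "wrist_force": force on the tool from outside, world axes, zero at the start; "wrist_torque": the same for the moment, N m; "width": finger opening in m.
Only numpy, scipy, OpenCV 4.12 (cv2) and the standard library are available. Lean on these libraries where they do the work, as an engineer would, in place of code of your own. Each camera call takes 0.05 s, during which the arm holds its last target. There are 200 camera calls.

## Working session

There is one attempt and no reset: what is moved stays moved. The work goes in short steps, Python scripts to look and compute and a tool call to move; the robot and the scene stay as the last step left them, time stands still between calls to the robot, and variables do not carry over. Pictures are saved under pics/ and viewed, about 8 in all and at most 12, crops included, and the job is handed in when it is done.

Besides the shell and the picture viewer there is one more tool, called after "Request:" by a JSON object that holds its "name" and its "arguments". step_arm: Moves the arm, as the interface text tells. Its arguments: {"type":"object","properties":{"series":{"type":"array","items":{"type":"array","items":{"type":"number"}}}},"required":["series"]}

```bash
mkdir -p pics
python3 - <<'E'
from bench import robot,cams,models
import cv2
o=robot.get_obs();print(o['time'],o['tool_pos'],o['ee_rot'],o['width'],o['wrist_force'])
for n in ("top","side"):
    s=cams.snapshot(n);cv2.imwrite(f'pics/{n}0.png',s['pixels'][:,:,::-1])
    for l in ("start_button_top","extractor","jar_mouth","cap_center","jar_stand"):
        print(n,l,[(d['p'],d['position']) for d in models.pinpoint(s,l)][:4])
E
```

```text
0.0 [ 0.1623131  -0.52484591  0.1683091 ] [-3.13938938e+00 -2.47084116e-04  2.99831277e-01] 0.09418158597839622 [0.72067525 0.01315912 0.11660532]
top start_button_top [(0.65, [0.283, 0.2477, 0.111]), (0.64, [0.5357, -0.2213, 0.1046]), (0.6, [0.3056, -0.1627, 0.1112]), (0.31, [0.3881, -0.4646, 0.0028])]
top extractor [(0.96, [0.3216, 0.2432, 0.0006]), (0.94, [0.5697, -0.2309, -0.0036]), (0.6, [0.3463, -0.1758, 0.0006])]
top jar_mouth [(0.6, [0.5571, 0.1825, 0.1211])]
top cap_center [(0.8, [0.557, 0.1826, 0.1252]), (0.73, [0.559, 0.1864, 0.1024])]
top jar_stand [(0.74, [0.5574, 0.1863, 0.0012])]
side start_button_top [(0.57, [0.3055, -0.1609, 0.1051]), (0.56, [0.2835, 0.2481, 0.1031]), (0.53, [0.5324, -0.2146, 0.1123]), (0.48, [0.3949, 0.0152, -0.0])]
side extractor [(0.94, [0.5756, -0.2268, 0.0058]), (0.93, [0.3434, -0.1744, -0.0029]), (0.71, [0.3236, 0.2383, -0.0033]), (0.5, [0.5295, -0.216, 0.1131])]
side jar_mouth [(0.64, [0.5548, 0.1819, 0.1157])]
side cap_center [(0.53, [0.5575, 0.1885, 0.1217])]
side jar_stand [(0.94, [0.5535, 0.1861, -0.0003]), (0.34, [0.561, 0.1864, 0.1087])]
```

View pics/top0.png

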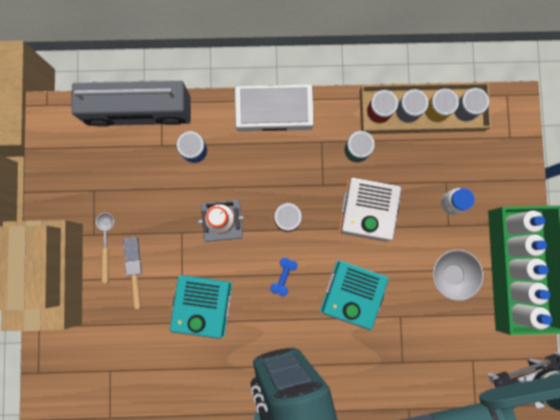

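View pics/side0.png

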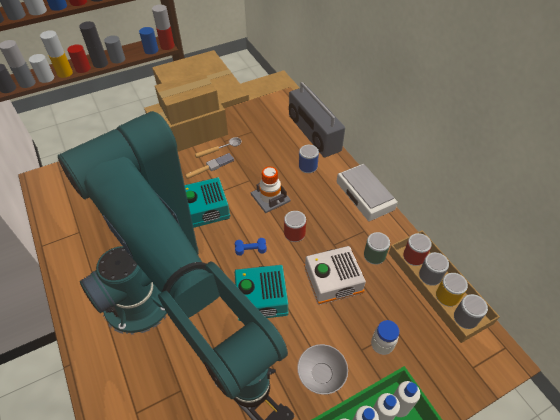

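The top view shows three extractor-like boxes: turquoise at (200,306) and (355,295), and white at (371,209). The white one has the orange stripe and its green button is at (370,224), near (0.534,-0.218), so it fits. The capped jar in the stand is at (218,217) in the top view and (269,175) in the side view. I'll confirm both in one crop and measure them with the calibration.

```bash
cat > h.py <<'E'
import numpy as np,cv2
def f(s): return s['pixels'].shape[0]/2/np.tan(np.radians(s['fov_y'])/2)
def plane(s,u,v,z):
    R,t=np.array(s['R']),np.array(s['t']); c=-R.T@t
    d=R.T@np.array([(u-s['cx'])/f(s),(v-s['cy'])/f(s),1]); return c+d*(z-c[2])/d[2]
def proj(s,X):
    p=np.array(s['R'])@np.array(X)+np.array(s['t']); return np.array([s['cx'],s['cy']])+f(s)*p[:2]/p[2]
def blob(s,kind,X,r=22):
    h=cv2.cvtColor(s['pixels'],cv2.COLOR_RGB2HSV); u,v=proj(s,X)
    lo,hi=((45,90,30),(85,255,255)) if kind=='g' else ((0,170,120),(14,255,255))
    m=cv2.inRange(h,lo,hi); k=np.zeros_like(m); cv2.circle(k,(int(u),int(v)),r,255,-1); m&=k
    y,x=np.nonzero(m); return x.mean(),y.mean(),len(x),x.min(),x.max(),y.min(),y.max()
E
python3 - <<'E'
from bench import cams
from h import *
for n in("top","side"):
    s=cams.snapshot(n)
    C=-np.array(s['R']).T@np.array(s['t']); print(n,C.round(3),f(s))
    b=blob(s,'g',[.534,-.218,.105]); print('button',np.round(b,1),plane(s,b[0],b[1],.106).round(4))
    b=blob(s,'o',[.557,.185,.123],14); print('cap',np.round(b,1),plane(s,b[0],b[1],.13).round(4))
    crops=[]
    for X in([.56,-.22,.1],[.557,.185,.1]):
        u,v=proj(s,X).astype(int); crops.append(cv2.resize(s['pixels'][v-35:v+35,u-45:u+45,::-1],None,fx=4,fy=4,interpolation=cv2.INTER_CUBIC))
    globals()[n]=np.hstack(crops)
cv2.imwrite('pics/crop.png',np.vstack([top,side]))
E
```

```text
top [0.428 0.035 1.542] 542.9706374473694
button [369.9 223.2 138.  364.  376.  217.  229. ] [ 0.532  -0.2168  0.106 ]
cap [223.  221.8  33.  214.  227.  214.  226. ] [0.5431 0.1705 0.13  ]
side [ 0.084 -0.801  1.279] 452.37440624847795
button [322.1 268.2  86.  317.  327.  264.  273. ] [ 0.5312 -0.2209  0.106 ]
cap [270.2 174.7 114.  261.  277.  166.  183. ] [0.5583 0.1777 0.13  ]
```

View pics/crop.png

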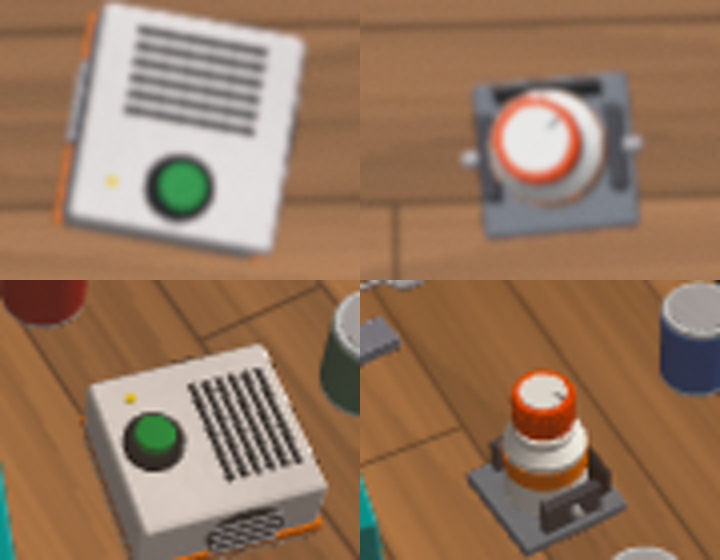

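The crop confirms it: the white box has the orange stripe and button, and the clamped jar has an orange-red cap with a white disc. I'm using a button position of (0.533,-0.218) and a cap position of (0.556,0.183). Next I go above the button with the fingers shut.

Request:
{"name": "step_arm", "arguments": {"series": [[-1, 55, -23, 0, 0], [-1, 110, -46, 0, 0], [-1, 165, -69, 0, 0], [-1, 220, -92, 0, 0], [-1, 275, -115, 0, 0], [-1, 330, -138, 0, 0], [-1, 385, -160, 0, 0], [-1, 425, -176, 15, 0], [-1, 445, -184, 30, 0], [-1, 445, -184, 40, 0], [-1, 445, -184, 40, 0]]}}

```text
time: 2.08
tool_pos: [0.5315, -0.2191, 0.1281]
ee_rot: [-3.14, 0.003, 0.298]
wrist_force: [-0.6, -0.8, -0.1]
width: 0.0005
```

Run:
```python
from bench import cams,robot,models
from h import *
o=robot.get_obs();print(o['time'],o['tool_pos'],o['ee_rot'],o['wrist_force'],o['width'])
a=[]
for n in("side","top"):
    s=cams.snapshot(n); a.append(proj(s,o['tool_pos']))
    print(n,a[-1],proj(s,[.533,-.218,.108]),models.pinpoint(s,'start_button_top')[:3])
    u,v=a[-1].astype(int); cv2.imwrite(f'pics/b{n}.png',cv2.resize(s['pixels'][v-45:v+45,u-60:u+60,::-1],None,fx=4,fy=4))
cv2.imwrite('pics/b.png',np.hstack([cv2.resize(cv2.imread(f'pics/b{n}.png'),(400,300)) for n in('side','top')]))
```

```text
2.075 [ 0.53154056 -0.2190737   0.12808115] [-3.14020164e+00  2.73570981e-03  2.98317831e-01] [-0.59138629 -0.77002513 -0.14569578] 0.0004998012792192345
side [322.44246245 263.79692035] [322.19705564 266.88613187] [{'position': [0.3032, -0.1644, 0.1056], 'p': 0.63}, {'position': [0.2859, 0.2473, 0.1058], 'p': 0.58}, {'position': [0.5293, -0.2159, 0.1124], 'p': 0.55}]
top [372.23833095 222.74661905] [370.48046533 222.79462232] [{'position': [0.5562, 0.1827, 0.1188], 'p': 0.62}, {'position': [0.2802, 0.2474, 0.1111], 'p': 0.44}, {'position': [0.5603, 0.1841, 0.1056], 'p': 0.27}]
```

View pics/b.png

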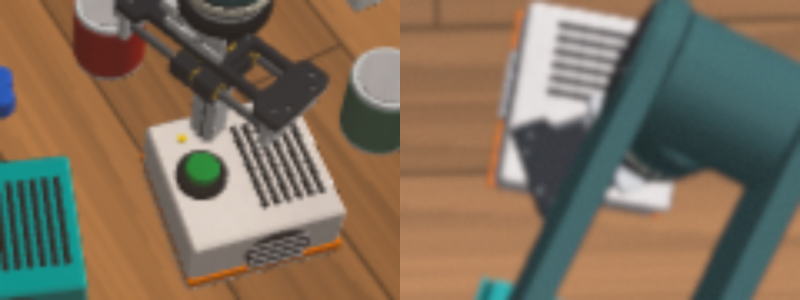

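The side view doesn't match: the fingers look apart at crop (210,135) and (285,140), although the width reads 0.5 mm. I'll look closer before pressing.

Run:
```python
from bench import cams,robot
from h import *
o=robot.get_obs();print(o)
s=cams.snapshot('side');u,v=proj(s,o['tool_pos']).astype(int)
cv2.imwrite('pics/b2.png',cv2.resize(s['pixels'][v-50:v+40,u-50:u+70,::-1],None,fx=6.6,fy=6.6,interpolation=cv2.INTER_CUBIC))
```

```text
{'time': 2.275, 'joint_positions': array([-4.89084456e-01,  1.54848008e-01,  1.37290191e+00, -3.07794256e-04,
        1.61216720e+00,  7.83914735e-01]), 'qvel': array([ 6.82456499e-03, -1.50061084e-03, -3.10707190e-03,  3.20142652e-03,
       -7.75656321e-05,  2.69656883e-03]), 'joint_torque': array([ 6.85678795e-02, -3.63505411e+01, -2.98140532e+01,  6.50428701e-02,
       -4.11288079e-02, -2.03507348e-03]), 'tool_pos': array([ 0.53286021, -0.21961282,  0.1304945 ]), 'ee_rot': array([ 3.14018900e+00, -9.65259417e-04,  2.97784825e-01]), 'wrist_force': array([-0.53586071, -0.83695082, -0.1497691 ]), 'wrist_torque': array([ 0.03280789,  0.00123401, -0.01813673]), 'width': 0.0004489924933527587}
```

View pics/b2.png

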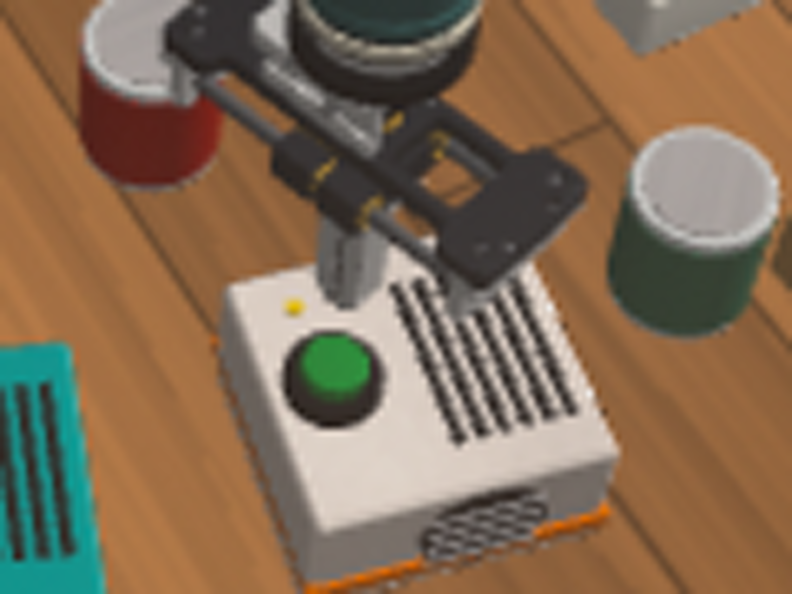

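The fingers are shut, with their tip at crop (345,302). The reported TCP should project to about (333,330), so the tip looks further off than expected. I'll go lower and watch the tip and the force.

Request:
{"name": "step_arm", "arguments": {"series": [[-1, 0, 0, 8, 0], [-1, 0, 0, 12, 0], [-1, 0, 0, 16, 0], [-1, 0, 0, 16, 0], [-1, 0, 0, 16, 0]]}}

```text
time: 2.95
tool_pos: [0.5334, -0.2182, 0.1136]
ee_rot: [3.141, -0.0, 0.3]
wrist_force: [0.1, 0.1, 0.1]
width: 0.0005
```

Run:
```python
from bench import cams,robot
from h import *
o=robot.get_obs();print(o['tool_pos'],o['wrist_force'])
s=cams.snapshot('side');p=proj(s,o['tool_pos']);u,v=322,260
M=lambda q:((np.array(q)-[u-25,v-25])*12).astype(int)
im=cv2.resize(s['pixels'][v-25:v+20,u-25:u+30,::-1],None,fx=12,fy=12,interpolation=cv2.INTER_CUBIC)
cv2.drawMarker(im,tuple(map(int,M(p))),(255,0,255),0,14);cv2.drawMarker(im,tuple(map(int,M(proj(s,[.532,-.218,.108])))),(255,0,0),0,14);
cv2.imwrite('pics/b3.png',im)
```

```text
[ 0.53335122 -0.21824391  0.11355952] [0.10579607 0.11036909 0.05382934]
```

View pics/b3.png

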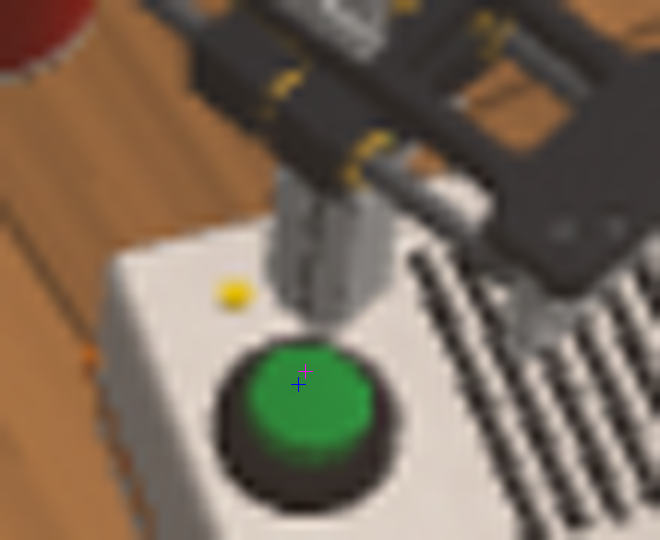

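The tip looks higher or further away than reported: crop (325,325) against the expected (305,370). I'll probe gently downward and let the force decide.

Request:
{"name": "step_arm", "arguments": {"series": [[-1, 0, 0, 3, 0], [-1, 0, 0, 6, 0], [-1, 0, 0, 8, 0], [-1, 0, 0, 8, 0], [-1, 0, 0, 8, 0]]}}

```text
time: 3.62
tool_pos: [0.5333, -0.2183, 0.1055]
ee_rot: [3.141, -0.0, 0.3]
wrist_force: [-0.5, -0.2, 0.2]
width: 0.0004
```

Request:
{"name": "step_arm", "arguments": {"series": [[-1, 0, 0, 2, 0], [-1, 0, 0, 4, 0], [-1, 0, 0, 5, 0], [-1, 0, 0, 5, 0]]}}

```text
time: 4.12
tool_pos: [0.5331, -0.2182, 0.1003]
ee_rot: [-3.141, 0.0, 0.3]
wrist_force: [-0.1, -0.6, -0.4]
width: 0.0001
```

Run:
```python
from bench import cams,robot
from h import *
o=robot.get_obs();print(o['tool_pos'],o['wrist_force'])
s=cams.snapshot('side');p=proj(s,o['tool_pos']);u,v=322,260
im=cv2.resize(s['pixels'][v-25:v+20,u-25:u+30,::-1],None,fx=12,fy=12,interpolation=cv2.INTER_CUBIC)
cv2.imwrite('pics/b4.png',im)
```

```text
[ 0.53311986 -0.21822996  0.10027752] [-0.14605083 -0.55166361 -0.36818234]
```

View pics/b4.png

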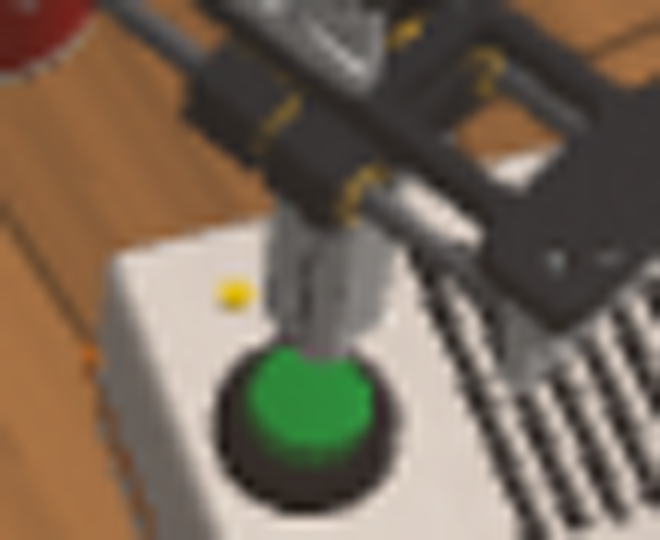

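Still no contact at a reported z of 0.100, and the tip overlaps the far rim of the green at (318,352). I'll check the reported TCP against the two start pictures, where the open fingers show.

Run:
```python
from bench import cams
from h import *
T=np.array([.1623,-.5248,.1683]); y=np.array([np.sin(.3),-np.cos(.3),0])
out=[]
for n in('side','top'):
    s=cams.snapshot(n); im=cv2.imread(f'pics/{n}0.png'); p=proj(s,T)
    u,v=int(p[0]),int(p[1]); u0=min(max(u-33,0),560-66);v0=min(max(v-40,0),420-80)
    c=cv2.resize(im[v0:v0+80,u0:u0+66],None,fx=6,fy=6,interpolation=cv2.INTER_CUBIC)
    for X,col in((T,(255,0,255)),(T+.047*y,(0,255,0)),(T-.047*y,(0,255,0)),(T+[0,0,.097],(0,255,255))):
        q=(proj(s,X)-[u0,v0]+.5)*6; cv2.drawMarker(c,tuple(map(int,q)),col,0,14)
    print(n,p,u0,v0); out.append(c)
cv2.imwrite('pics/init.png',np.hstack(out))
```

```text
side [255.18510051 417.4061504 ] 222 340
top [503.70212392 366.59146421] 470 326
```

View pics/init.png

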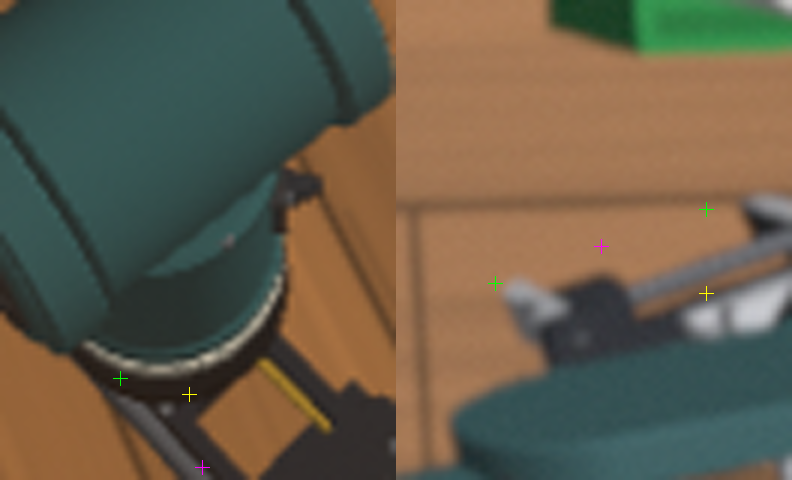

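In the start top view the fingertips (crop about (510,287) and (755,205)) sit outward of the markers. That fits real tips about 25 mm higher than the reported TCP. I'll keep probing down in small steps and watch the force.

Request:
{"name": "step_arm", "arguments": {"series": [[-1, 0, 0, 2, 0], [-1, 0, 0, 4, 0], [-1, 0, 0, 5, 0], [-1, 0, 0, 5, 0]]}}

```text
time: 4.78
tool_pos: [0.5331, -0.2182, 0.0953]
ee_rot: [-3.141, 0.0, 0.3]
wrist_force: [0.4, 0.0, 0.1]
width: 0.0006
```

Request:
{"name": "step_arm", "arguments": {"series": [[-1, 0, 0, 2, 0], [-1, 0, 0, 4, 0], [-1, 0, 0, 5, 0], [-1, 0, 0, 5, 0]]}}

```text
time: 5.28
tool_pos: [0.5332, -0.2182, 0.0903]
ee_rot: [-3.141, 0.0, 0.3]
wrist_force: [-0.2, 0.1, -0.8]
width: 0.0008
```

Run:
```python
from bench import cams,robot
from h import *
o=robot.get_obs();print(o['tool_pos'],o['wrist_force'])
s=cams.snapshot('side');p=proj(s,o['tool_pos']);u,v=322,260
im=cv2.resize(s['pixels'][v-25:v+20,u-25:u+30,::-1],None,fx=12,fy=12,interpolation=cv2.INTER_CUBIC)
cv2.imwrite('pics/b5.png',im)
```

```text
[ 0.53317676 -0.21822376  0.09032084] [-0.23995079  0.09143221 -0.8144387 ]
```

View pics/b5.png

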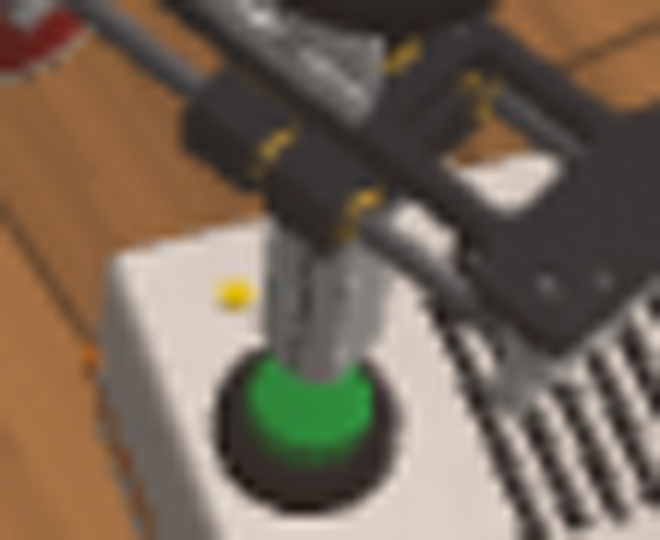

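The tip at (318,380) now clearly covers the green button, so laterally it is on target and its true height is above the reading. I keep going down by force.

Request:
{"name": "step_arm", "arguments": {"series": [[-1, 0, 0, 2, 0], [-1, 0, 0, 4, 0], [-1, 0, 0, 5, 0], [-1, 0, 0, 5, 0]]}}

```text
time: 5.82
tool_pos: [0.5332, -0.2183, 0.0853]
ee_rot: [-3.142, 0.0, 0.3]
wrist_force: [0.3, 0.1, 0.3]
width: 0.0006
```

Request:
{"name": "step_arm", "arguments": {"series": [[-1, 0, 0, 2, 0], [-1, 0, 0, 4, 0], [-1, 0, 0, 4, 0]]}}

```text
time: 6.2
tool_pos: [0.533, -0.2182, 0.0812]
ee_rot: [-3.141, 0.0, 0.3]
wrist_force: [-0.9, 0.5, 0.0]
width: 0.0005
```

Request:
{"name": "step_arm", "arguments": {"series": [[-1, 0, 0, 2, 0], [-1, 0, 0, 4, 0], [-1, 0, 0, 4, 0]]}}

```text
time: 6.58
tool_pos: [0.5331, -0.2182, 0.0772]
ee_rot: [-3.141, 0.0, 0.3]
wrist_force: [0.2, 0.2, -0.2]
width: 0.0004
```

Run:
```python
from bench import cams,robot
from h import *
o=robot.get_obs();print(o['tool_pos'],o['wrist_force'],o['joint_torque'].round(2))
s=cams.snapshot('side');u,v=322,260
print(np.round(blob(s,'g',[.534,-.218,.105]),1))
im=cv2.resize(s['pixels'][v-25:v+20,u-25:u+30,::-1],None,fx=12,fy=12,interpolation=cv2.INTER_CUBIC)
cv2.imwrite('pics/b6.png',im)
```

```text
[ 0.53305455 -0.21820543  0.07717416] [ 0.21874423  0.19004399 -0.19516549] [ -0.   -37.13 -29.42   0.06  -0.05   0.  ]
[321.9 269.8  53.  317.  327.  266.  273. ]
```

View pics/b6.png

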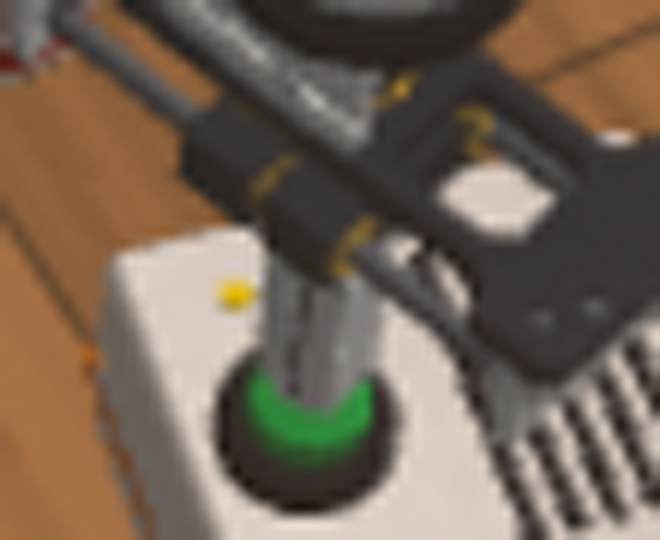

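The tip is now at (312,408), in the middle of the button and still not touching.

Request:
{"name": "step_arm", "arguments": {"series": [[-1, 0, 0, 2, 0], [-1, 0, 0, 4, 0], [-1, 0, 0, 4, 0]]}}

```text
time: 7.0
tool_pos: [0.533, -0.2182, 0.0731]
ee_rot: [-3.141, 0.0, 0.3]
wrist_force: [0.8, 1.3, -0.1]
width: 0.0002
```

Request:
{"name": "step_arm", "arguments": {"series": [[-1, 0, 0, 1, 0], [-1, 0, 0, 3, 0], [-1, 0, 0, 3, 0]]}}

```text
time: 7.38
tool_pos: [0.5334, -0.2183, 0.0708]
ee_rot: [3.141, -0.0, 0.3]
wrist_force: [-0.9, 0.5, 2.4]
width: 0.0004
```

Contact: +2.4 N at a reported z of 0.0708. The tip therefore really sits about 36 mm above the reading. I press the remaining ~5 mm.

Request:
{"name": "step_arm", "arguments": {"series": [[-1, 0, 0, 2, 0], [-1, 0, 0, 4, 0], [-1, 0, 0, 5.5, 0], [-1, 0, 0, 5.5, 0], [-1, 0, 0, 5.5, 0]]}}

```text
time: 8.0
tool_pos: [0.5334, -0.2184, 0.0662]
ee_rot: [3.141, -0.001, 0.3]
wrist_force: [-2.3, 1.3, 6.7]
width: 0.0005
```

Request:
{"name": "step_arm", "arguments": {"series": [[-1, 0, 0, 2, 0], [-1, 0, 0, 2, 0]]}}

```text
time: 8.25
tool_pos: [0.5335, -0.2184, 0.0661]
ee_rot: [3.14, -0.001, 0.3]
wrist_force: [-5.0, 2.1, 13.3]
width: 0.0003
```

Request:
{"name": "step_arm", "arguments": {"series": [[-1, 0, 0, -10, 0], [-1, 0, 0, -30, 0], [-1, 0, 0, -60, 0], [-1, 0, 0, -80, 0], [-1, 0, 0, -80, 0]]}}

```text
time: 8.88
tool_pos: [0.5343, -0.2188, 0.1443]
ee_rot: [3.139, -0.002, 0.3]
wrist_force: [0.5, -0.0, 0.4]
width: 0.0005
```

The button went to its stop: 13 N at an unchanged z, reading 0.066, which is 0.102 m true, so the offset is 35.9 mm. Now over the jar with the fingers opening.

Request:
{"name": "step_arm", "arguments": {"series": [[-1, 16, -44, 0, 0], [1, 35, -94, 0, 0], [1, 53, -144, 0, 0], [1, 71, -194, 0, 0], [1, 89, -244, 0, 0], [1, 107, -294, 0, 0], [1, 122, -334, 0, 0], [1, 135, -364, 0, 0], [1, 140, -377, 0, 0], [1, 140, -377, 0, 0], [1, 140, -377, 0, 0]]}}

```text
time: 10.25
tool_pos: [0.5556, 0.182, 0.1425]
ee_rot: [3.141, 0.001, 0.298]
wrist_force: [0.2, -0.4, -0.1]
width: 0.0933
```

Run:
```python
from bench import cams,robot,models
from h import *
o=robot.get_obs();print(o['time'],o['tool_pos'],o['ee_rot'],o['joint_positions'].round(2),o['width'])
s=cams.snapshot('side');print([(d['p'],d['position']) for d in models.pinpoint(s,'cap_center')])
print(blob(s,'g',[.534,-.218,.105]))
u,v=proj(s,[.556,.183,.15]).astype(int);T=np.array(o['tool_pos'])+[0,0,.036];y=np.array([np.sin(.3),-np.cos(.3),0])
c=cv2.resize(s['pixels'][v-30:v+30,u-40:u+40,::-1],None,fx=10,fy=10,interpolation=cv2.INTER_CUBIC)
for X,col in((T,(255,0,255)),(T+.047*y,(0,255,0)),(T-.047*y,(0,255,0)),([.556,.183,.1395],(255,0,0))):
    q=(proj(s,X)-[u-40,v-30]+.5)*10; cv2.drawMarker(c,tuple(map(int,q)),col,0,14)
cv2.imwrite('pics/j1.png',c)
```

```text
10.25 [0.55559141 0.18198872 0.14248295] [3.14094639e+00 9.18509685e-04 2.98480250e-01] [ 0.22  0.17  1.33 -0.    1.64  1.49] 0.09332128275879548
[(0.58, [0.5568, 0.1862, 0.1194])]
(np.float64(322.1279069767442), np.float64(268.1860465116279), 86, np.int64(317), np.int64(327), np.int64(264), np.int64(273))
```

View pics/j1.png

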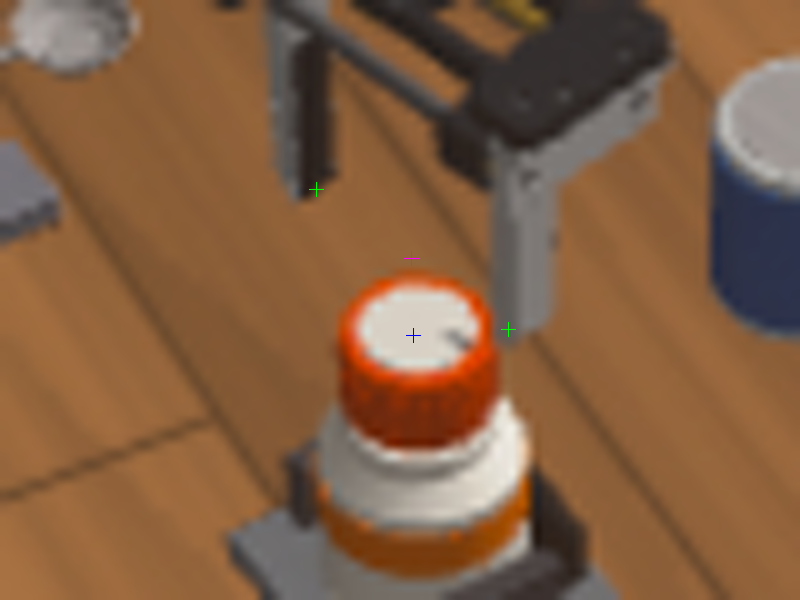

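The markers with the 36 mm correction land on both fingertips at (316,190) and (508,330), and the cap disc is centred at (418,330), about 2 mm from my estimate. The button is back up, with its blob unchanged from the start. I shift 2 mm and go down onto the cap.

Request:
{"name": "step_arm", "arguments": {"series": [[1, 2, -2, 15, 0], [1, 2, -2, 30, 0], [1, 2, -2, 45, 0], [1, 2, -2, 57, 0], [1, 2, -2, 65, 0], [1, 2, -2, 68, 0], [1, 2, -2, 68, 0]]}}

```text
time: 11.22
tool_pos: [0.5571, 0.1858, 0.0751]
ee_rot: [3.141, -0.0, 0.3]
wrist_force: [0.2, 1.0, 0.2]
width: 0.0937
```

Request:
{"name": "step_arm", "arguments": {"series": [[-1, 0, 0, 0, 0], [-1, 0, 0, 0, 0], [-1, 0, 0, 0, 0], [-1, 0, 0, 0, 0], [-1, 0, 0, 0, 0], [-1, 0, 0, 0, 0]]}}

```text
time: 11.98
tool_pos: [0.5571, 0.1855, 0.075]
ee_rot: [3.141, -0.0, 0.3]
wrist_force: [-0.3, -0.8, 0.5]
width: 0.0551
```

Gripped at 55.1 mm width with almost no side force, so it is well centred. Now press.

Request:
{"name": "step_arm", "arguments": {"series": [[-1, 0, 0, 2, 0], [-1, 0, 0, 4, 0], [-1, 0, 0, 6, 0], [-1, 0, 0, 7.5, 0], [-1, 0, 0, 7.5, 0], [-1, 0, 0, 7.5, 0]]}}

```text
time: 12.72
tool_pos: [0.5572, 0.1855, 0.0695]
ee_rot: [3.141, -0.001, 0.3]
wrist_force: [-3.7, -2.0, 8.5]
width: 0.0548
```

Request:
{"name": "step_arm", "arguments": {"series": [[-1, 0, 0, 1.5, 0], [-1, 0, 0, 2, 0], [-1, 0, 0, 2, 0]]}}

```text
time: 13.1
tool_pos: [0.5573, 0.1856, 0.069]
ee_rot: [3.141, -0.002, 0.3]
wrist_force: [-5.0, -3.1, 12.4]
width: 0.0544
```

At the bottom stop (12.4 N). Twist counter-clockwise, which is negative about the tool's down-pointing z.

Request:
{"name": "step_arm", "arguments": {"series": [[-1, 0, 0, 0, -5], [-1, 0, 0, 0, -10], [-1, 0, 0, 0, -16], [-1, 0, 0, 0, -22], [-1, 0, 0, 0, -28], [-1, 0, 0, 0, -34], [-1, 0, 0, 0, -40], [-1, 0, 0, 0, -46], [-1, 0, 0, 0, -52], [-1, 0, 0, 0, -58], [-1, 0, 0, 0, -61], [-1, 0, 0, 0, -61], [-1, 0, 0, 0, -61]]}}

```text
time: 14.72
tool_pos: [0.5584, 0.186, 0.069]
ee_rot: [3.137, -0.002, 1.364]
wrist_force: [-1.9, -0.3, 10.9]
width: 0.0547
```

Run:
```python
from bench import robot
o=robot.get_obs();print(o)
```

```text
{'time': 14.725, 'joint_positions': array([ 2.25377259e-01,  2.08052296e-01,  1.43448460e+00, -2.39928100e-04,
        1.49426676e+00,  4.31924937e-01]), 'qvel': array([-0.00037398,  0.00093838, -0.00127009,  0.00129862, -0.00037256,
       -0.00029932]), 'joint_torque': array([  0.4503741 , -31.51192546, -24.8789978 ,   0.40110905,
        -1.03575893,  -0.06063587]), 'tool_pos': array([0.55844568, 0.18600987, 0.06902063]), 'ee_rot': array([ 3.13714329e+00, -1.78742703e-03,  1.36427040e+00]), 'wrist_force': array([-1.87921959, -0.32575753, 10.85347597]), 'wrist_torque': array([-0.40047308,  0.51634834, -0.04816434]), 'width': 0.054724065396828725}
```

Turned 61° with little torque. Lift gently and watch for a pull.

Request:
{"name": "step_arm", "arguments": {"series": [[-1, 0, 0, -4, 0], [-1, 0, 0, -8, 0], [-1, 0, 0, -13, 0], [-1, 0, 0, -17, 0], [-1, 0, 0, -17, 0]]}}

```text
time: 15.35
tool_pos: [0.5563, 0.1856, 0.0819]
ee_rot: [-3.14, 0.001, 1.364]
wrist_force: [1.1, -2.0, -0.3]
width: 0.0546
```

No pull, so the cap is free. Lift to about 80 mm above its seat, a reading of 0.155.

Request:
{"name": "step_arm", "arguments": {"series": [[-1, 0, 0, -10, 0], [-1, 0, 0, -22, 0], [-1, 0, 0, -36, 0], [-1, 0, 0, -50, 0], [-1, 0, 0, -62, 0], [-1, 0, 0, -70, 0], [-1, 0, 0, -73, 0], [-1, 0, 0, -73, 0], [-1, 0, 0, -73, 0], [-1, 0, 0, -73, 0]]}}

```text
time: 16.6
tool_pos: [0.5567, 0.1857, 0.1548]
ee_rot: [-3.141, 0.001, 1.364]
wrist_force: [0.3, -0.1, -1.3]
width: 0.0546
```

Run:
```python
from bench import cams,robot,models
from h import *
o=robot.get_obs();print(o['time'],o['tool_pos'],o['wrist_force'],abs(o['qvel']).max(),o['width'])
s=cams.snapshot('side');print([(d['p'],d['position']) for d in models.pinpoint(s,'cap_center')])
print(blob(s,'g',[.534,-.218,.105])[:3])
u,v=proj(s,[.556,.183,.15]).astype(int)
cv2.imwrite('pics/j2.png',cv2.resize(s['pixels'][v-40:v+40,u-50:u+50,::-1],None,fx=7,fy=7,interpolation=cv2.INTER_CUBIC))
```

```text
16.6 [0.55667809 0.18568422 0.15483937] [ 0.32776579 -0.06037635 -1.25279604] 0.0015098013350646874 0.0545650864946336
[(0.48, [0.5563, 0.1909, 0.2007])]
(np.float64(322.18823529411765), np.float64(268.1764705882353), 85)
```

View pics/j2.png

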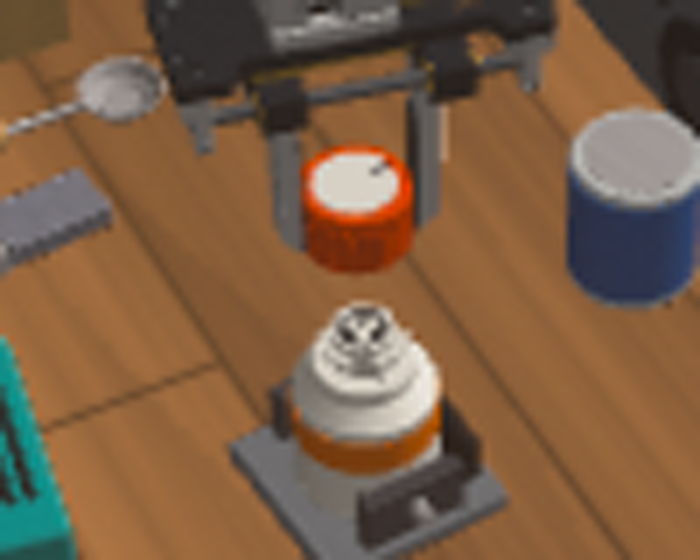

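The cap at (357,210) is held level between the fingers, straight above the open neck at (362,330). The network puts its centre at z = 0.201, about 8 cm up. The button is up. Handing in.

```bash
python3 -c "
from bench import robot
print(robot.close_job())"
```

```text
the job is handed in; nothing more can be done
None
```

The job is done and handed in at about 16.6 s; the hand-in reports no verdict.

- **Button:** I pressed the white extractor's green button to its firm stop (13 N, z no longer moving). It was back up in the pictures taken afterwards.
- **Cap:** I gripped it at 55 mm width, pressed it to the stop (12 N) and twisted it 61° counter-clockwise. It lifted off with no resisting pull.
- **Last checks:**
    - The cap is held level and still above the open jar.
    - Its centre is at z ≈ 0.20 m, about 8 cm above where it sat.
    - It is within about 5 mm of the jar's axis.
- **Bystanders:** I noticed no contact with any of them, but did not measure their positions at the end.

**One disagreement:** the fingertips really sit about 36 mm higher than the reported TCP. The pictures hinted at it and the contact heights on the button confirmed it, so I corrected every height after that. The tip markers at the jar then matched the picture.

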